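# Shut the cartridge cabinet and click its latch dial one detent

## Task

Push the small birch cabinet's open swing door fully shut with a fingertip on its outside, then lay a fingertip on the flat knurled dial on the cabinet's top and drag it round clockwise (seen from above) by friction until it clicks into the next detent, so that the brass hook has swung in front of the door's steel tab; one click only, never on into the third position. Turn the dial by its face and do not push the thin brass hook, touch the door's felt-lined inside, or pinch or lift anything; leave the tray and the other small things where they lie. Finish with the fingers clear.

Things in the scene. Friction and masses are not known exactly. Their poses are not given: they have to be found in the camera images.
- cabinet: Small birch cabinet, fixed to the trolley at a place and yaw that vary: 180 deep (its x), 220 wide (its y), 150 high (z) mm. Origin: centre of its underside. Its front, with the door, faces its own -x (towards the robot). Its axes: x to the back, y to the side of the hinge, z up.
- door (a joint): Swing door of the cabinet, 218 mm wide, 150 mm high, 15 mm thick, birch outside, grey felt inside; hinge upright on the cabinet's front +y edge. Value in rad: 0 fully shut (a firm stop), growing as the free edge swings out towards the robot. Hinge friction about 0.03 N m; it stays where it is left. Starts 0.5 to 1.1 open. A dark disc of 22 mm marks the outside near the free edge; nothing stands out from it.
- door_hinge (a point): Point on the door's hinge axis at mid height (75 mm), at the back face of the shut door. The door's outside lies 15 mm in front of this axis.
- door_push (a point): Point on the door's outside, 90 mm from the hinge axis and 30 mm below the top edge; a good place to push, clear of hook and dial. Its x axis is the door's inward normal (pushing along it shuts the door), its y axis points along the door towards the hinge.
- door_tab (a point): Top of the steel tab (3 mm thick, 12 mm wide) that stands 13 mm above the door's top edge, 150 mm from the hinge. Shut, it is 50 mm in front of the dial's axis.
- dial_top (a point): Centre of the dial's flat top face, on its upright axis, 27 mm above the cabinet's top. The dial is a black disc 76 mm across, knurled grey round its edge, with a white pointer line. It is spring-cushioned: pressed, it sinks up to 4 mm (about 3 N to start, then 2.5 N per mm); pressed 2 to 3 mm by a fingertip about 20 mm from the centre, it turns with the finger.
- collar: Fixed grey ring round the dial, inner diameter 81, outer 92, 10 mm high; its top is 1 mm lower than the dial's, so the dial cannot be gripped by its rim. Origin on the dial's axis, 16 mm above the cabinet's top. Three dots on its rear side mark the detents.
- dial (a joint): Turn of the dial in rad, growing clockwise seen from above. Three detents: 0 released (start; pointer at the green dot), 0.70 latched (white dot), 1.40 transport lock (red dot; not wanted). Let go, it snaps to the nearest detent; it tips over half-way, about 0.35 rad from either. About 0.04 N m turns it.
- hook: Thin brass hook fixed under the dial and turning with it, 6 mm thick, its middle 8 mm above the cabinet's top: an arm and then an arc of 57 mm radius about the dial's axis. Released, it lies to the cabinet's -y side; latched, the arc stands in front of the door tab. Origin on the dial's axis at the height of the cabinet's top. Not to be touched.
- door_liner: Grey felt panel, 3 mm, over the whole inner face of the door; part of the door. Origin on the hinge axis at the bottom. Not to be touched.
- tray: Black ABS cartridge tray, 110 x 150 x 22 mm, with compartments, on the trolley beside the cabinet. Origin: centre of its underside. Leave alone.
- cartridge: Red pick-up cartridge, 28 x 17 x 19 mm, lying in the tray. Origin: centre of its underside. Leave alone.
- headshell: Chrome headshell, about 60 x 30 x 16 mm, on the trolley on the other side of the cabinet. Origin: under its centre. Leave alone.
- stylus_guard: Blue hard silicone stylus guard, 24 x 20 x 14 mm, on the cabinet's top behind the dial. Origin: centre of its underside. Leave alone.
- hex_driver: Short steel hex driver, 105 mm long, 12 mm thick, lying on the cabinet's top along its back edge. Origin: under its middle. Leave alone.
- counterweight: Dark steel counterweight, 34 mm across, 24 mm high, on the trolley. Origin: centre of its underside. Leave alone.

How it is judged:
By the outcome, as a careful person would: the job done as asked, in the order asked, and still so for the second after the job is handed in, with the robot touching nothing.
It also fails if it takes over 48 s, if anything falls off the work surface, if the arm or the gripper's body presses on something with over 40 N, if the wrist force passes 120 N, or if a joint passes its speed limit or range.

## Robot

A 6-joint arm with a two-finger parallel gripper is mounted at the origin on the work surface. World frame = base frame: x ahead of the robot, y to its left, z up, the work surface at z = 0. Lengths are in m, angles in degrees, forces in N, time in s.
With the tool pointing down it reaches from about 0.35 to 0.8 m from the base axis. Payload 7.3 kg.
Tool frame: the origin (TCP) lies between the finger pads; the fingertips stand 17 mm ahead of it and the grasp point (between the pads) lies 2 mm behind it; z points along the fingers, y is the direction in which the jaws open and shut (so a half turn about z gives the same grasp; the last joint's range is limited). The gripper opens to 85 mm and grips with 20 to 120 N. Pads are 22 mm wide; open, the fingers measure 114 mm over their backs; the gripper's body (76 mm by 85 mm) begins 54 mm behind the grasp point. The pads swing forward as they close: fully open they stand 13 mm farther back than shut.
Start: joints at [-8.365, 19.595, 87.324, -0, 73.075, -8.365], TCP at [0.525, 0, 0.248] pointing down, gripper open.
Joint ranges: [-145.02, 145.02], [-44.19, 115.74], [2.07, 154.8], [-57.11, 237.11], [16.16, 152.29], [-177.93, 177.93]. Speed limits (degrees/s): [147.25, 147.25, 180, 180, 180, 180].

## Interface

Orientations are given as a 3x3 rotation matrix whose columns are the frame's x, y, z axes.
In Python, from station import manip, optics, sign_off gives the robot as it stands.
- The arm moves only by the tool play_rows, never from a script. Its argument "steps" is a list of rows, each an object of numbers: "dx", "dy", "dz": the shift along the tool's x, y, z in m; "ax", "ay", "az": the turn, a rotation vector about the tool's x, y, z in degrees; "hand": the opening, from -1 (shut) to 1 (fully open). In form: [{"dx": .., "dy": .., "dz": .., "ax": .., "ay": .., "az": .., "hand": ..}, ...]. A call has 1 to 20 rows; each row shifts and turns the commanded pose from where the row before left it, along the tool's axes as they then stand; what a row does not reach is not made up. A row lasts 1/12 s, in which the tool goes at most 41.7 mm and 7.16 degrees, less where a joint would pass 70% of its speed; a pose out of reach is approached as far as the arm can. A call with a gripper value outside its range is refused whole. The fingers move at their own pace and stop on an object; the grip force is fixed at half the most. Time passes only in rows, so rows that do not move let the fingers close. It gives the time, the measured TCP pose, the force and the opening at its end, in the units of the state.
- manip.state(): the state, without advancing time (a new reading comes with each control period).
- optics.grab_frame(name): name is "scene" or "side" or "wrist"; returns a dict with "pixels" (420x560x3 uint8, red, green, blue), "fov_y" (degrees; the focal length in pixels is half the picture's height over the tangent of half this angle, whatever the lens; pixels are square), "cx", "cy" (the principal point, pixels), "eye" and "rotation" of the camera in the world. Camera axes: x right, y up, looking along -z (the intrinsics and any distortion apply to the point x, -y, -z); pixel columns grow to the right and rows downward; lengths in m; the calibration is good to about 2 mm. A picture is of the moment at which its call begins. There is no depth.
- sign_off(): hands the job in, once; it reports no verdict.
The state is a dict: "clock": time; "q": joint angles; "joint_vel": joint speeds; "joint_efforts": joint torques, N m; "tool_pos": TCP position; "tool_rot": TCP orientation; "wrist_force": force on the tool from outside, world axes, zero at the start; "torque": the same for the moment, N m; "gripper_width": finger opening in m.
Only numpy, scipy, OpenCV 4.12 (cv2) and the standard library are available. Lean on these libraries where they do the work, as an engineer would, in place of code of your own. Each camera call takes 0.05 s, during which the arm holds its last target.

## Working session

There is one attempt and no reset: what is moved stays moved. The work goes in short steps, Python scripts to look and compute and a tool call to move; the robot and the scene stay as the last step left them, time stands still between calls to the robot, and variables do not carry over. Pictures are saved under pics/ and viewed, and the job is handed in when it is done.

Besides the shell and the picture viewer there is one more tool, called as name(argument=value, ...) on one line, values as JSON. play_rows: Moves the arm, as the interface text tells. Its arguments: {"type":"object","properties":{"steps":{"type":"array"}},"required":["steps"]}

```bash
mkdir -p pics; ls
cat > h.py <<'E'
import numpy as np, cv2
from station import manip, optics, sign_off
def grab(n,tag):
    f=optics.grab_frame(n); cv2.imwrite(f'pics/{tag}.png',cv2.cvtColor(f['pixels'],cv2.COLOR_RGB2BGR))
    np.savez(f'pics/{tag}.npz',**{k:v for k,v in f.items()}); return f
def load(tag): return dict(np.load(f'pics/{tag}.npz',allow_pickle=True))
E
python3 - <<'E'
from h import *
for n in ('scene','side','wrist'):
    f=grab(n,n+'0'); print(n,{k:v for k,v in f.items() if k!='pixels'})
print(manip.state())
E
```

```text
pics
scene {'fov_y': 45.782211163993075, 'cx': 283.7556840055459, 'cy': 204.5624615081208, 'eye': array([ 0.33176048, -0.35939317,  0.93387088]), 'rotation': array([[ 7.58648750e-01,  5.55099772e-01, -3.41051781e-01],
       [-6.51499581e-01,  6.46882445e-01, -3.96347573e-01],
       [ 6.07962716e-04,  5.22883683e-01,  8.52403827e-01]])}
side {'fov_y': 55.84248712457727, 'cx': 276.2863747017276, 'cy': 201.85326259411485, 'eye': array([0.58636138, 0.65947995, 0.5303423 ]), 'rotation': array([[-0.99824618,  0.03642647, -0.04666556],
       [-0.05896279, -0.54138746,  0.83870317],
       [ 0.00528685,  0.83998377,  0.54258578]])}
wrist {'fov_y': 64.63329958743682, 'cx': 278.8660778267438, 'cy': 214.7223252873611, 'eye': array([0.52474436, 0.06745201, 0.37411942]), 'rotation': array([[ 9.99999530e-01, -7.18663857e-06,  9.69596041e-04],
       [-2.52255037e-04,  9.63611319e-01,  2.67307243e-01],
       [-9.36234761e-04, -2.67307362e-01,  9.63610864e-01]])}
{'clock': 0.15, 'q': array([-8.36439757e+00,  1.96262762e+01,  8.73624996e+01, -1.54744838e-03,
        7.30753045e+01, -8.36431782e+00]), 'joint_vel': array([-0.12029882, -0.08143366, -0.14279917, -0.03686437,  0.05125701,
       -0.06809759]), 'joint_efforts': array([ 1.24654900e-03, -4.33907533e+01, -2.46148127e+01, -9.02174702e-05,
        5.71925848e-03,  3.60333468e-05]), 'tool_pos': array([5.24731615e-01, 6.11806796e-05, 2.47807727e-01]), 'tool_rot': array([[-6.40874714e-06,  9.99999384e-01, -1.11027426e-03],
       [ 9.99999991e-01,  6.56100310e-06,  1.37130057e-04],
       [ 1.37137257e-04, -1.11027337e-03, -9.99999374e-01]]), 'wrist_force': array([ 0.40506153, -0.07876545, -0.19868641]), 'torque': array([-0.00437131, -0.04664073,  0.04491821]), 'gripper_width': 0.08541403842837962}
```

View pictures.

View pics/scene0.png

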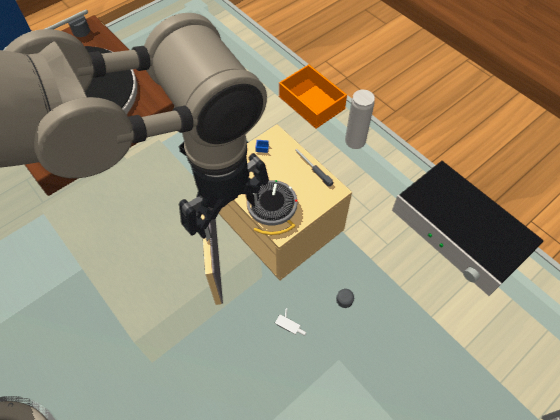

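View pics/side0.png

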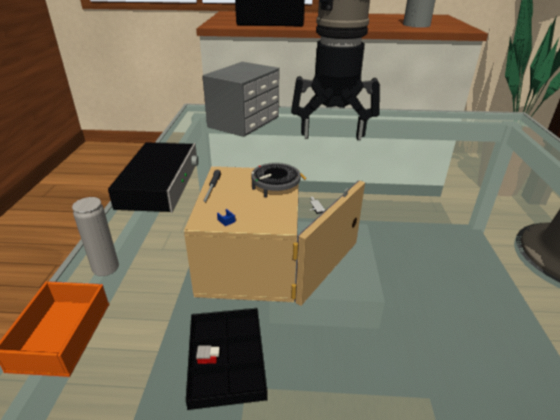

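View pics/wrist0.png

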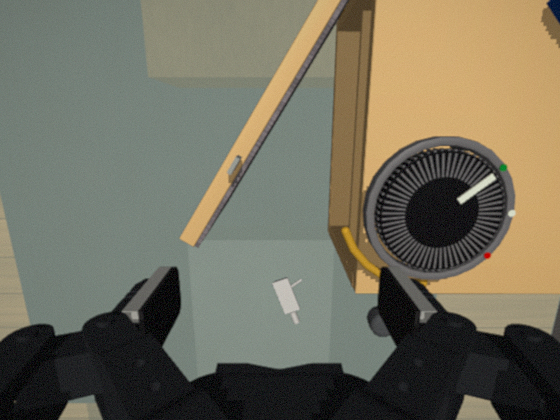

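The wrist picture shows the dial at about (440,207), the three dots on its right, the door's tab near (235,168) and the cabinet's -y front corner near (356,292). In the side picture the dial is at (276,177) and the hinge at (296,260). In the scene picture the dial is at (273,203). Next I measure these more closely.

```bash
cat >> h.py <<'E'
def ray(f,u,v):
    H=f['pixels'].shape[0]; F=H/2/np.tan(np.radians(float(f['fov_y']))/2)
    d=np.array([(u-f['cx'])/F,-(v-f['cy'])/F,-1.0]); d=f['rotation']@d
    return np.array(f['eye']),d/np.linalg.norm(d)
def onz(f,u,v,z):
    e,d=ray(f,u,v); return e+d*(z-e[2])/d[2]
def tri(*obs):
    A=np.zeros((3,3));b=np.zeros(3)
    rs=[ray(*o) for o in obs]
    for e,d in rs:
        P=np.eye(3)-np.outer(d,d);A+=P;b+=P@e
    X=np.linalg.solve(A,b); return X,[np.linalg.norm((np.eye(3)-np.outer(d,d))@(X-e)) for e,d in rs]
def proj(f,X):
    H=f['pixels'].shape[0]; F=H/2/np.tan(np.radians(float(f['fov_y']))/2)
    c=f['rotation'].T@(np.asarray(X)-f['eye']); return f['cx']+F*c[0]/-c[2], f['cy']-F*c[1]/-c[2]
E
python3 - <<'E'
from h import *
def crop(t,x0,x1,y0,y1,s,o):
    im=cv2.imread(f'pics/{t}.png')[y0:y1,x0:x1]; cv2.imwrite(f'pics/{o}.png',cv2.resize(im,None,fx=s,fy=s,interpolation=cv2.INTER_CUBIC))
crop('wrist0',180,560,0,300,2,'w0c'); crop('side0',180,380,150,310,4,'s0c'); crop('scene0',190,360,120,310,3,'c0c')
w=load('wrist0')
for n,c in dict(green=(503,167),white=(512,213),red=(487,256)).items(): print(n,onz(w,*c,0.176))
E
```

```text
green [0.65795793 0.0419715  0.176     ]
white [0.66862645 0.01359905 0.176     ]
red [ 0.65796249 -0.01496597  0.176     ]
```

View pics/w0c.png

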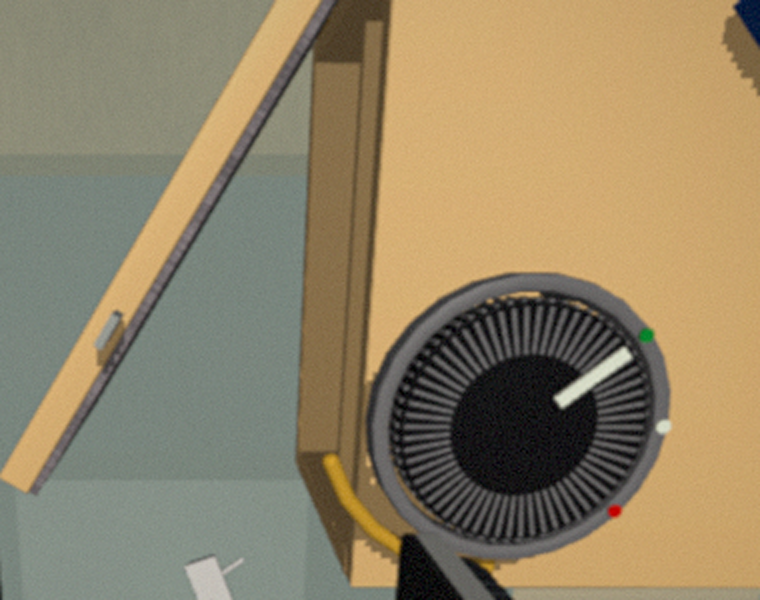

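View pics/s0c.png

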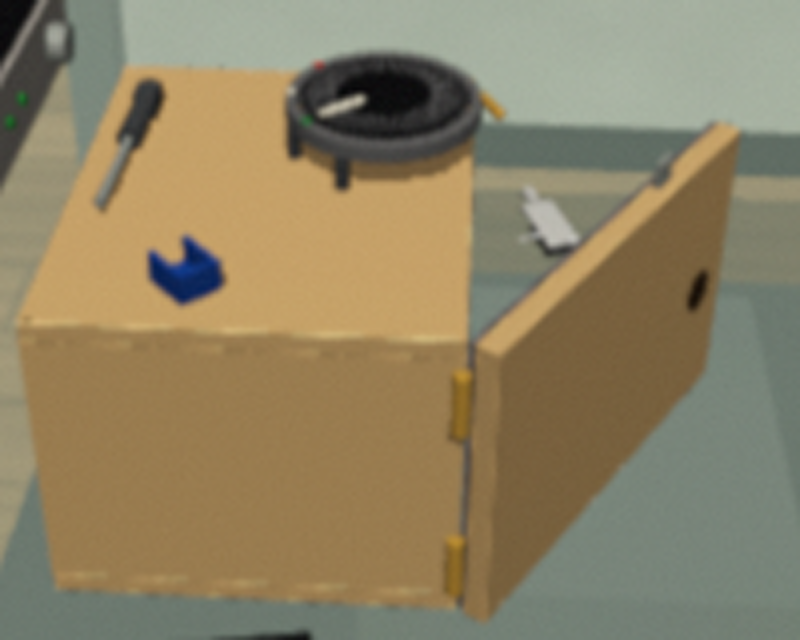

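View pics/c0c.png

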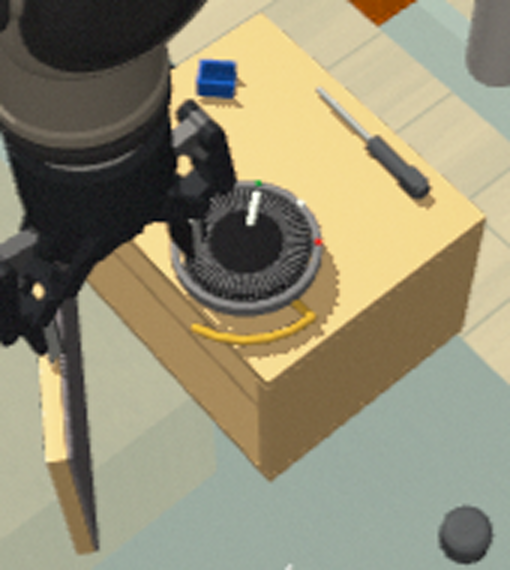

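Run:
```python
from h import *
w,s,c=load('wrist0'),load('side0'),load('scene0')
# dots: colour blobs
def blob(f,m,x0,x1,y0,y1):
    mm=np.zeros_like(m);mm[y0:y1,x0:x1]=m[y0:y1,x0:x1];v,u=np.nonzero(mm);return u.mean(),v.mean(),len(u)
for n,f,R in (('w',w,(470,530,150,280)),('c',c,(245,310,170,215)),('s',s,(245,300,160,190))):
    p=f['pixels'].astype(int);r,g,b=p[...,0],p[...,1],p[...,2]
    print(n,'red',blob(f,(r>150)&(g<70),*R),'green',blob(f,(g>80)&(r<60)&(b<90),*R))
D=tri((w,439.5,207.5),(s,275.8,176),(c,272.3,201.3)); print('dial',D); D=D[0]
print('ws',tri((w,439.5,207.5),(s,275.8,176)),'wc',tri((w,439.5,207.5),(c,272.3,201.3)))
# cabinet corners
W=lambda u,v:(w,180+u/2,v/2); S=lambda u,v:(s,180+u/4,150+v/4); C=lambda u,v:(c,190+u/3,120+v/3)
print('cab front -y top',tri(W(352,586),C(268,381)), onz(*W(352,586),0.15))
print('cab front edge top pts',onz(*W(390,0),.15),onz(*W(352,586),.15))
print('front at hinge side',onz(*S(469,340),.15),'back hinge side',onz(*S(20,325),.15))
print('back -y side',onz(*C(484,218),.15),onz(*S(127,67),.15))
print('tab',tri(W(110,325),S(664,162)),onz(*W(110,325),.163))
print('door free edge outer top',tri(W(2,476),S(718,122)),onz(*W(2,476),.15))
print('door free inner top',tri(W(35,492),S(740,130)),onz(*W(35,492),.15))
print('door hinge outer top',onz(*S(480,345),.15), onz(*W(275,0),.15))
```

```text
w red (np.float64(486.82142857142856), np.float64(254.82142857142858), 28) green (np.float64(502.3888888888889), np.float64(167.55555555555554), 36)
c red (np.float64(295.5), np.float64(200.0), 2) green (np.float64(276.0), np.float64(181.0), 1)
s red (np.float64(nan), np.float64(nan), 0) green (np.float64(256.3333333333333), np.float64(179.66666666666666), 3)
dial (array([0.62508205, 0.0150026 , 0.17074935]), [np.float64(0.001177620166153324), np.float64(0.001656044520843176), np.float64(0.00115304687427009)])
ws (array([0.6242157 , 0.01646006, 0.17206913]), [np.float64(0.0010379883078027268), np.float64(0.0010379883078025622)]) wc (array([0.62685533, 0.01523999, 0.1686768 ]), [np.float64(0.000162280342857561), np.float64(0.00016228034285768343)])
cab front -y top (array([ 0.58259119, -0.05597317,  0.14936522]), [np.float64(0.00011250575882310057), np.float64(0.00011250575882318199)]) [ 0.58231229 -0.05560001  0.15      ]
cab front edge top pts [0.5816445  0.13761665 0.15      ] [ 0.58231229 -0.05560001  0.15      ]
front at hinge side [0.58065433 0.16491257 0.15      ] back hinge side [0.75825151 0.16691435 0.15      ]
back -y side [ 0.75869974 -0.05763165  0.15      ] [ 0.75865203 -0.0517283   0.15      ]
tab (array([0.49585856, 0.04299958, 0.16122797]), [np.float64(0.0007001024992813462), np.float64(0.0007001024992813272)]) [0.49679743 0.04316221 0.163     ]
door free edge outer top (array([ 0.46004074, -0.01016522,  0.15402906]), [np.float64(0.004018652542019357), np.float64(0.004018652542019412)]) [ 0.45456826 -0.01198473  0.15      ]
door free inner top (array([ 0.45696271, -0.02166403,  0.14104341]), [np.float64(0.006447721945585572), np.float64(0.0064477219455856185)]) [ 0.4659631  -0.01807641  0.15      ]
door hinge outer top [0.57632446 0.16781612 0.15      ] [0.54749953 0.13763527 0.15      ]<stdin>:5: RuntimeWarning: Mean of empty slice.
  ret = ret.dtype.type(ret / rcount)
```

Findings:
- The cabinet's yaw is about 0, with its front at x≈0.581 and y from -0.056 to 0.165.
- The hinge is at about (0.581, 0.164) and the door is about 0.55 rad open.
- The dial's axis is at about (0.624, 0.015).

I'll shut the gripper and go down in front of the door's outside, then tilt the tool.

play_rows(steps=[{"dx": 0.024,"dy": -0.024,"hand": -1},{"dx": 0.024,"dy": -0.024,"hand": -1},{"dx": 0.024,"dy": -0.024,"hand": -1},{"dx": 0.023,"dy": -0.023,"hand": -1},{"hand": -1},{"dz": 0.027,"hand": -1},{"dz": 0.027,"hand": -1},{"dz": 0.027,"hand": -1},{"dz": 0.026,"hand": -1},{"ax": -7,"hand": -1},{"ax": -7,"hand": -1},{"ax": -7,"hand": -1},{"hand": -1},{"hand": -1}])

```text
validation failed for argument at $.st...
```

Run:
```python
from h import *
s=manip.state(); print(s['clock'],s['tool_pos'],s['tool_rot'].round(3),s['wrist_force'],s['gripper_width'])
grab('side','side1');grab('wrist','wrist1')
```

```text
0.15 [5.24731615e-01 6.11806796e-05 2.47807727e-01] [[-0.     1.    -0.001]
 [ 1.     0.     0.   ]
 [ 0.    -0.001 -1.   ]] [ 0.40506153 -0.07876545 -0.19868641] 0.08541403842837962
```

View pics/side1.png

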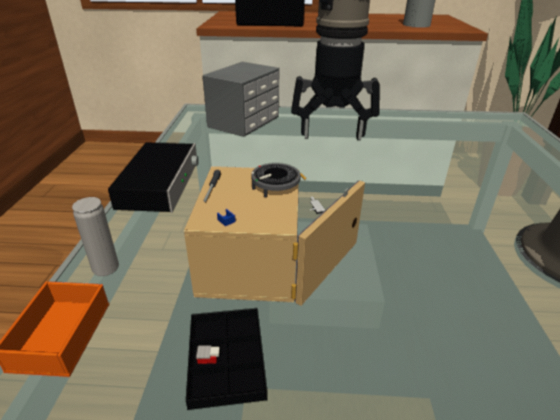

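View pics/wrist1.png

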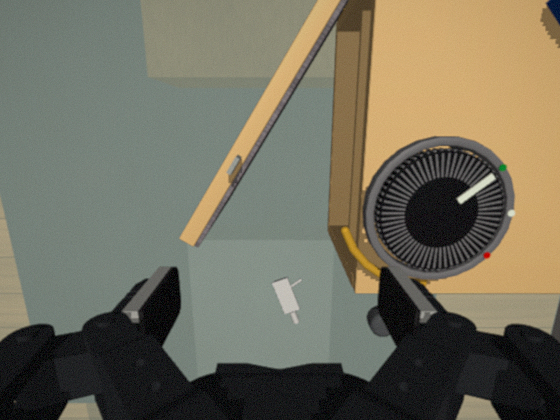

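The call was refused by validation and nothing moved, probably because each row needs all seven numbers. I'll send it again with every key filled in.

play_rows(steps=[{"dx": 0.024,"dy": -0.024,"dz": 0,"ax": 0,"ay": 0,"az": 0,"hand": -1},{"dx": 0.024,"dy": -0.024,"dz": 0,"ax": 0,"ay": 0,"az": 0,"hand": -1},{"dx": 0.024,"dy": -0.024,"dz": 0,"ax": 0,"ay": 0,"az": 0,"hand": -1},{"dx": 0.023,"dy": -0.023,"dz": 0,"ax": 0,"ay": 0,"az": 0,"hand": -1},{"dx": 0,"dy": 0,"dz": 0,"ax": 0,"ay": 0,"az": 0,"hand": -1},{"dx": 0,"dy": 0,"dz": 0.027,"ax": 0,"ay": 0,"az": 0,"hand": -1},{"dx": 0,"dy": 0,"dz": 0.027,"ax": 0,"ay": 0,"az": 0,"hand": -1},{"dx": 0,"dy": 0,"dz": 0.027,"ax": 0,"ay": 0,"az": 0,"hand": -1},{"dx": 0,"dy": 0,"dz": 0.026,"ax": 0,"ay": 0,"az": 0,"hand": -1},{"dx": 0,"dy": 0,"dz": 0,"ax": -7,"ay": 0,"az": 0,"hand": -1},{"dx": 0,"dy": 0,"dz": 0,"ax": -7,"ay": 0,"az": 0,"hand": -1},{"dx": 0,"dy": 0,"dz": 0,"ax": -7,"ay": 0,"az": 0,"hand": -1},{"dx": 0,"dy": 0,"dz": 0,"ax": 0,"ay": 0,"az": 0,"hand": -1},{"dx": 0,"dy": 0,"dz": 0,"ax": 0,"ay": 0,"az": 0,"hand": -1}])

```text
clock: 1.42
tool_pos: [0.429, 0.0949, 0.1411]
tool_rot: [[-0.0, 0.935, 0.354], [1.0, 0.0, -0.0], [-0.0, 0.354, -0.935]]
wrist_force: [0.5, 0.0, 0.8]
gripper_width: -0.0002
```

Run:
```python
from h import *
s=manip.state(); print(s['clock'],s['tool_pos'],s['tool_rot'].round(3),s['wrist_force'],s['gripper_width'])
grab('side','side2');grab('wrist','wrist2')
```

```text
1.4167 [0.42899528 0.09488311 0.14111166] [[-0.     0.935  0.354]
 [ 1.     0.    -0.   ]
 [-0.     0.354 -0.935]] [0.5199385  0.0199384  0.77681454] -0.0002468117432881045
```

View pics/side2.png

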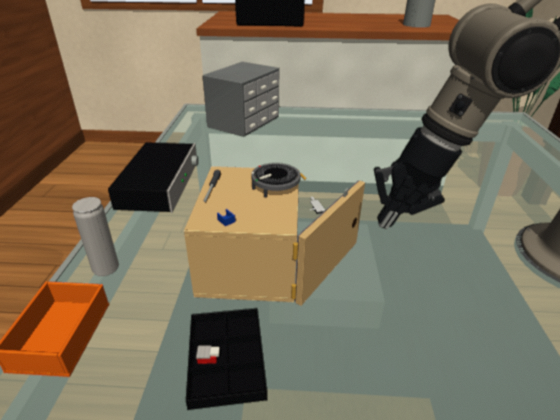

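View pics/wrist2.png

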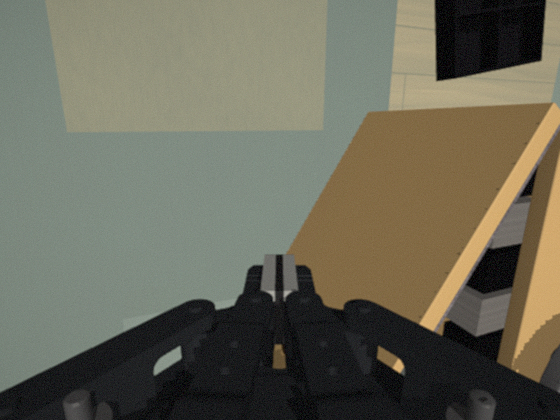

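The tool stands free in front of the door's outside, with the shut fingertips at about (280,262) in the wrist view. Now I push the door along +x.

play_rows(steps=[{"dx": 0,"dy": 0.0094,"dz": 0.0035,"ax": 0,"ay": 0,"az": 0,"hand": -1},{"dx": 0,"dy": 0.0094,"dz": 0.0035,"ax": 0,"ay": 0,"az": 0,"hand": -1},{"dx": 0,"dy": 0.0094,"dz": 0.0035,"ax": 0,"ay": 0,"az": 0,"hand": -1},{"dx": 0,"dy": 0.0094,"dz": 0.0035,"ax": 0,"ay": 0,"az": 0,"hand": -1},{"dx": 0,"dy": 0.0094,"dz": 0.0035,"ax": 0,"ay": 0,"az": 0,"hand": -1},{"dx": 0,"dy": 0.0094,"dz": 0.0035,"ax": 0,"ay": 0,"az": 0,"hand": -1},{"dx": -0.004,"dy": 0.0094,"dz": 0.0035,"ax": 0,"ay": 0,"az": 0,"hand": -1},{"dx": -0.004,"dy": 0.0094,"dz": 0.0035,"ax": 0,"ay": 0,"az": 0,"hand": -1},{"dx": -0.004,"dy": 0.0094,"dz": 0.0035,"ax": 0,"ay": 0,"az": 0,"hand": -1},{"dx": -0.004,"dy": 0.0094,"dz": 0.0035,"ax": 0,"ay": 0,"az": 0,"hand": -1}])

```text
clock: 2.35
tool_pos: [0.531, 0.0784, 0.1421]
tool_rot: [[0.0, 0.934, 0.358], [1.0, -0.0, -0.0], [-0.0, 0.358, -0.934]]
wrist_force: [-1.7, -0.7, -1.1]
gripper_width: -0.0
```

Run:
```python
from h import *
s=manip.state(); print(s['clock'],s['tool_pos'],s['wrist_force'])
grab('side','side3');grab('scene','scene3')
```

```text
2.35 [0.53100984 0.07842367 0.14207514] [-1.71994836 -0.72046341 -1.08167855]
```

View pics/side3.png

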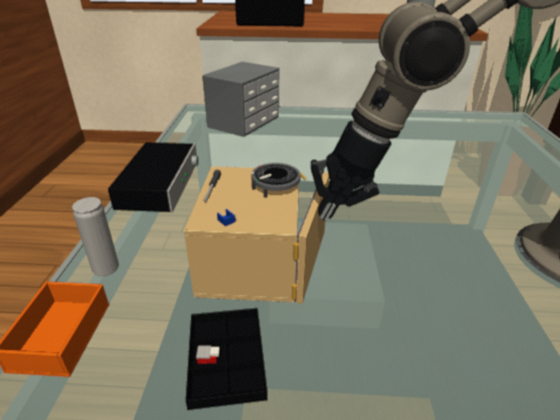

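View pics/scene3.png

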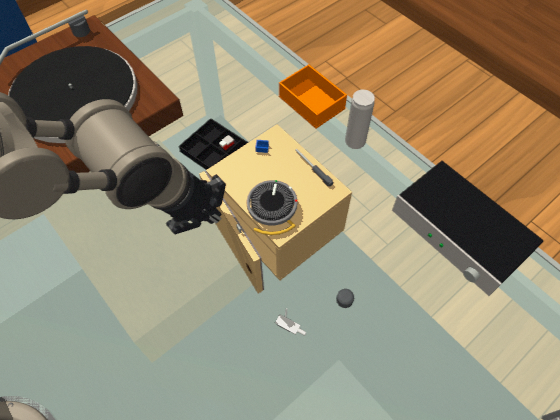

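The door is moving and the angle that remains is small; its free edge is at about (262,290) in the scene view. I continue slowly.

play_rows(steps=[{"dx": 0,"dy": 0.0037,"dz": 0.0014,"ax": 0,"ay": 0,"az": 0,"hand": -1},{"dx": 0,"dy": 0.0037,"dz": 0.0014,"ax": 0,"ay": 0,"az": 0,"hand": -1},{"dx": 0,"dy": 0.0037,"dz": 0.0014,"ax": 0,"ay": 0,"az": 0,"hand": -1},{"dx": 0,"dy": 0.0037,"dz": 0.0014,"ax": 0,"ay": 0,"az": 0,"hand": -1}])

```text
clock: 2.78
tool_pos: [0.5462, 0.0792, 0.1424]
tool_rot: [[-0.0, 0.934, 0.358], [1.0, 0.0, 0.0], [-0.0, 0.358, -0.934]]
wrist_force: [-1.0, -1.0, 0.2]
gripper_width: -0.0001
```

play_rows(steps=[{"dx": 0,"dy": 0.0019,"dz": 0.0007,"ax": 0,"ay": 0,"az": 0,"hand": -1},{"dx": 0,"dy": 0.0019,"dz": 0.0007,"ax": 0,"ay": 0,"az": 0,"hand": -1}])

```text
clock: 2.95
tool_pos: [0.5504, 0.0791, 0.1425]
tool_rot: [[-0.0, 0.934, 0.359], [1.0, 0.0, 0.0], [-0.0, 0.359, -0.934]]
wrist_force: [-1.0, -0.2, 0.5]
gripper_width: -0.0002
```

play_rows(steps=[{"dx": 0,"dy": 0.0019,"dz": 0.0007,"ax": 0,"ay": 0,"az": 0,"hand": -1},{"dx": 0,"dy": 0.0019,"dz": 0.0007,"ax": 0,"ay": 0,"az": 0,"hand": -1}])

```text
clock: 3.12
tool_pos: [0.5524, 0.0791, 0.1421]
tool_rot: [[-0.0, 0.935, 0.354], [1.0, 0.0, 0.0], [-0.0, 0.354, -0.935]]
wrist_force: [-21.1, -1.0, 18.2]
gripper_width: 0.0001
```

Run:
```python
from h import *
s=manip.state(); print(s['clock'],s['tool_pos'],s['wrist_force'])
for n in('scene','side'):
  f=grab(n,n+'4')
im=cv2.imread('pics/scene4.png')[150:310,180:360];a=cv2.resize(im,None,fx=3,fy=3)
cv2.imwrite('pics/c4.png',a)
im=cv2.imread('pics/side4.png')[140:310,180:400];a=cv2.resize(im,None,fx=3,fy=3)
cv2.imwrite('pics/s4.png',a)
```

```text
3.1167 [0.55240116 0.07914845 0.14214987] [-21.08127954  -0.99974524  18.2138062 ]
```

View pics/c4.png

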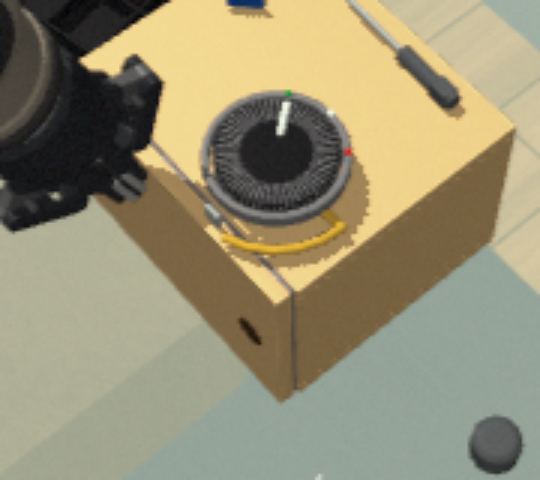

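View pics/s4.png

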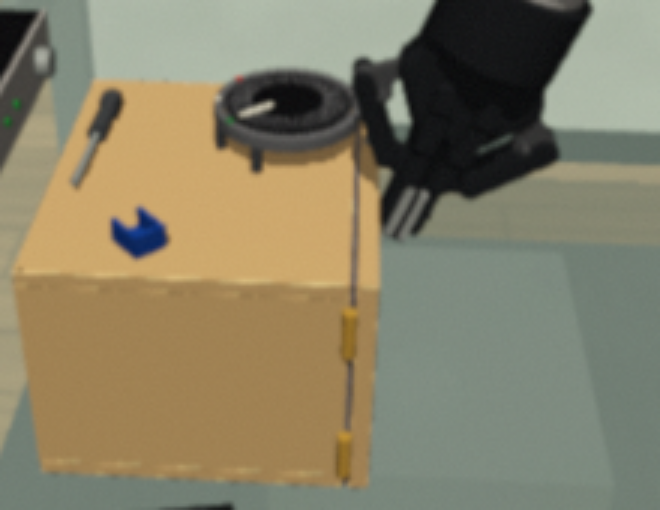

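The force was -21 N in x but +18 N in z. That up-force suggests the outer finger link touched the door's top edge instead of the fingertip taking the load. I'll back off and turn the tool 90° so the links lie along the door, then check it and press with the fingertip.

play_rows(steps=[{"dx": 0,"dy": -0.0187,"dz": -0.0071,"ax": 0,"ay": 0,"az": 0,"hand": -1},{"dx": 0,"dy": -0.0374,"dz": -0.0142,"ax": 0,"ay": 0,"az": 0,"hand": -1},{"dx": 0,"dy": 0,"dz": 0,"ax": 7,"ay": 0,"az": 0,"hand": -1},{"dx": 0,"dy": 0,"dz": 0,"ax": 7,"ay": 0,"az": 0,"hand": -1},{"dx": 0,"dy": 0,"dz": 0,"ax": 7,"ay": 0,"az": 0,"hand": -1},{"dx": 0,"dy": 0,"dz": 0,"ax": 0,"ay": 0,"az": 7,"hand": -1},{"dx": 0,"dy": 0,"dz": 0,"ax": 0,"ay": 0,"az": 7,"hand": -1},{"dx": 0,"dy": 0,"dz": 0,"ax": 0,"ay": 0,"az": 7,"hand": -1},{"dx": 0,"dy": 0,"dz": 0,"ax": 0,"ay": 0,"az": 7,"hand": -1},{"dx": 0,"dy": 0,"dz": 0,"ax": 0,"ay": 0,"az": 7,"hand": -1},{"dx": 0,"dy": 0,"dz": 0,"ax": 0,"ay": 0,"az": 7,"hand": -1},{"dx": 0,"dy": 0,"dz": 0,"ax": 0,"ay": 0,"az": 7,"hand": -1},{"dx": 0,"dy": 0,"dz": 0,"ax": 0,"ay": 0,"az": 7,"hand": -1},{"dx": 0,"dy": 0,"dz": 0,"ax": 0,"ay": 0,"az": 7,"hand": -1},{"dx": 0,"dy": 0,"dz": 0,"ax": 0,"ay": 0,"az": 7,"hand": -1},{"dx": 0,"dy": 0,"dz": 0,"ax": 0,"ay": 0,"az": 7,"hand": -1},{"dx": 0,"dy": 0,"dz": 0,"ax": 0,"ay": 0,"az": 7,"hand": -1},{"dx": 0,"dy": 0,"dz": 0,"ax": 0,"ay": 0,"az": 6,"hand": -1},{"dx": 0,"dy": 0,"dz": 0,"ax": 0,"ay": 0,"az": 0,"hand": -1}])

```text
clock: 4.8
tool_pos: [0.4945, 0.0791, 0.1423]
tool_rot: [[1.0, -0.004, 0.001], [-0.004, -1.0, 0.0], [0.001, -0.0, -1.0]]
wrist_force: [-0.3, -0.2, 0.5]
gripper_width: -0.0003
```

Run:
```python
from h import *
s=manip.state(); print(s['clock'],s['q'],s['tool_pos'],s['tool_rot'].round(3),s['wrist_force'])
for n in('scene','side'):
  f=grab(n,n+'5')
im=cv2.imread('pics/scene5.png')[150:310,180:360];a=cv2.resize(im,None,fx=3,fy=3)
b=cv2.imread('pics/side5.png')[140:300,180:360];b=cv2.resize(b,None,fx=3,fy=3)[:, :260+280]
cv2.imwrite('pics/c5.png',a);cv2.imwrite('pics/s5.png',b)
```

```text
4.8 [3.11696963e-01 2.36581932e+01 9.97322887e+01 1.61754585e-03
 5.65317020e+01 9.05140941e+01] [0.49445946 0.07909807 0.1423225 ] [[ 1.    -0.004  0.001]
 [-0.004 -1.     0.   ]
 [ 0.001 -0.    -1.   ]] [-0.31452091 -0.24512557  0.50727507]
```

View pics/c5.png

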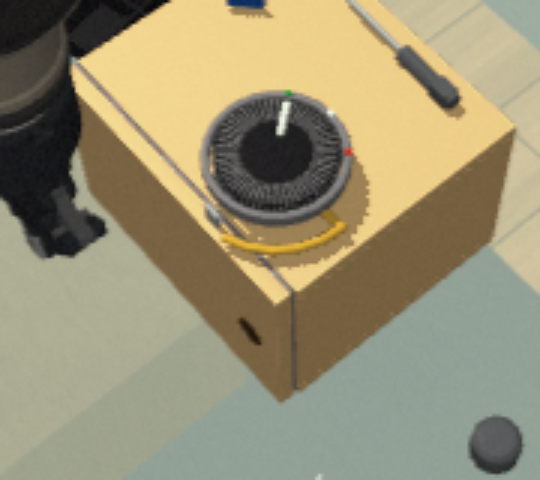

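View pics/s5.png

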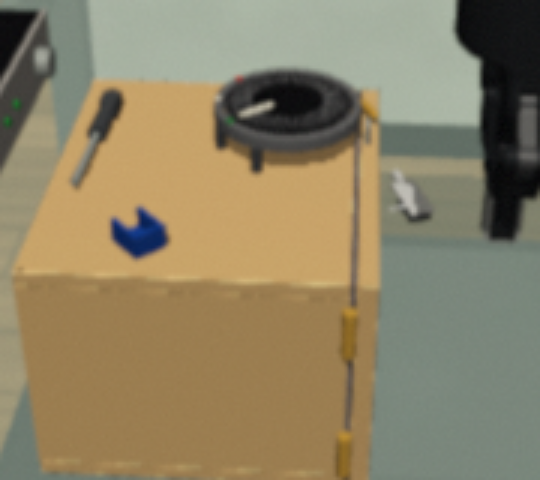

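The door looks shut, with an even seam from (75,60) to (290,290) in the crop. I'll confirm with a light fingertip press, the tool tilted so the body leans back.

play_rows(steps=[{"dx": 0,"dy": 0,"dz": 0,"ax": 0,"ay": 7,"az": 0,"hand": -1},{"dx": 0,"dy": 0,"dz": 0,"ax": 0,"ay": 7,"az": 0,"hand": -1},{"dx": 0.0097,"dy": 0,"dz": 0.0024,"ax": 0,"ay": 0,"az": 0,"hand": -1},{"dx": 0.0097,"dy": 0,"dz": 0.0024,"ax": 0,"ay": 0,"az": 0,"hand": -1},{"dx": 0.0097,"dy": 0,"dz": 0.0024,"ax": 0,"ay": 0,"az": 0,"hand": -1},{"dx": 0.0097,"dy": 0,"dz": 0.0024,"ax": 0,"ay": 0,"az": 0,"hand": -1},{"dx": 0.0048,"dy": 0,"dz": 0.0012,"ax": 0,"ay": 0,"az": 0,"hand": -1},{"dx": 0.0048,"dy": 0,"dz": 0.0012,"ax": 0,"ay": 0,"az": 0,"hand": -1},{"dx": 0.0019,"dy": 0,"dz": 0.0005,"ax": 0,"ay": 0,"az": 0,"hand": -1}])

```text
clock: 5.65
tool_pos: [0.5466, 0.079, 0.1423]
tool_rot: [[0.97, 0.001, 0.242], [0.001, -1.0, -0.0], [0.242, 0.0, -0.97]]
wrist_force: [0.0, -0.4, 0.0]
gripper_width: -0.0
```

play_rows(steps=[{"dx": 0.0019,"dy": 0,"dz": 0.0005,"ax": 0,"ay": 0,"az": 0,"hand": -1},{"dx": 0.0019,"dy": 0,"dz": 0.0005,"ax": 0,"ay": 0,"az": 0,"hand": -1}])

```text
clock: 5.82
tool_pos: [0.5498, 0.0791, 0.1422]
tool_rot: [[0.97, 0.0, 0.242], [0.0, -1.0, -0.0], [0.242, 0.0, -0.97]]
wrist_force: [-0.7, -0.0, 0.3]
gripper_width: 0.0001
```

play_rows(steps=[{"dx": 0.001,"dy": 0,"dz": 0.0002,"ax": 0,"ay": 0,"az": 0,"hand": -1},{"dx": 0.001,"dy": 0,"dz": 0.0002,"ax": 0,"ay": 0,"az": 0,"hand": -1}])

```text
clock: 5.98
tool_pos: [0.5519, 0.079, 0.1424]
tool_rot: [[0.97, 0.0, 0.242], [0.0, -1.0, -0.0], [0.242, 0.0, -0.97]]
wrist_force: [0.3, -0.6, 0.4]
gripper_width: -0.0003
```

play_rows(steps=[{"dx": 0.001,"dy": 0,"dz": 0.0002,"ax": 0,"ay": 0,"az": 0,"hand": -1},{"dx": 0.001,"dy": 0,"dz": 0.0002,"ax": 0,"ay": 0,"az": 0,"hand": -1}])

```text
clock: 6.15
tool_pos: [0.5529, 0.0791, 0.1423]
tool_rot: [[0.971, 0.0, 0.24], [0.0, -1.0, -0.0], [0.24, 0.0, -0.971]]
wrist_force: [-8.7, 0.3, 6.2]
gripper_width: 0.0
```

The fingertip meets a firm stop at TCP x=0.553, which puts its front at about 0.567, the shut door's outside. The door is shut. I'll retreat, rise and move near the dial for a closer look.

play_rows(steps=[{"dx": -0.029,"dy": 0,"dz": -0.0072,"ax": 0,"ay": 0,"az": 0,"hand": -1},{"dx": 0,"dy": 0,"dz": 0,"ax": 0,"ay": -7,"az": 0,"hand": -1},{"dx": 0,"dy": 0,"dz": 0,"ax": 0,"ay": -7,"az": 0,"hand": -1},{"dx": 0,"dy": 0,"dz": -0.036,"ax": 0,"ay": 0,"az": 0,"hand": -1},{"dx": 0,"dy": 0,"dz": -0.036,"ax": 0,"ay": 0,"az": 0,"hand": -1},{"dx": 0,"dy": 0,"dz": -0.036,"ax": 0,"ay": 0,"az": 0,"hand": -1},{"dx": 0.023,"dy": 0.032,"dz": 0,"ax": 0,"ay": 0,"az": 0,"hand": -1},{"dx": 0.023,"dy": 0.032,"dz": 0,"ax": 0,"ay": 0,"az": 0,"hand": -1},{"dx": 0,"dy": 0,"dz": 0,"ax": 0,"ay": 0,"az": 0,"hand": -1},{"dx": 0,"dy": 0,"dz": 0,"ax": 0,"ay": 0,"az": 0,"hand": -1}])

```text
clock: 6.98
tool_pos: [0.5708, 0.0134, 0.2501]
tool_rot: [[1.0, -0.003, 0.001], [-0.003, -1.0, -0.0], [0.001, 0.0, -1.0]]
wrist_force: [-0.6, 0.3, -0.4]
gripper_width: 0.0002
```

Run:
```python
from h import *
s=manip.state(); print(s['clock'],s['tool_pos'],s['tool_rot'].round(3),s['wrist_force'])
for n in('wrist','side','scene'): grab(n,n+'6')
```

```text
6.9833 [0.57076861 0.0134358  0.25009885] [[ 1.    -0.003  0.001]
 [-0.003 -1.    -0.   ]
 [ 0.001  0.    -1.   ]] [-0.6360643   0.34168942 -0.36985679]
```

View pics/wrist6.png

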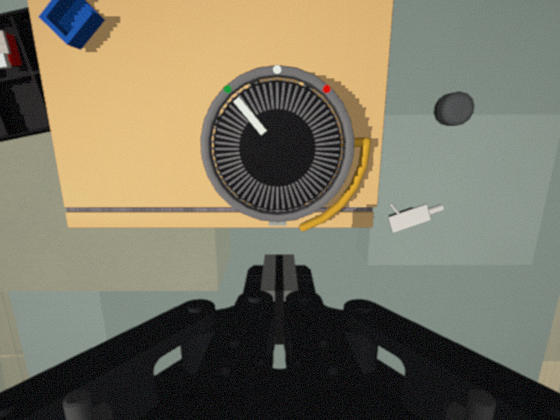

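View pics/side6.png

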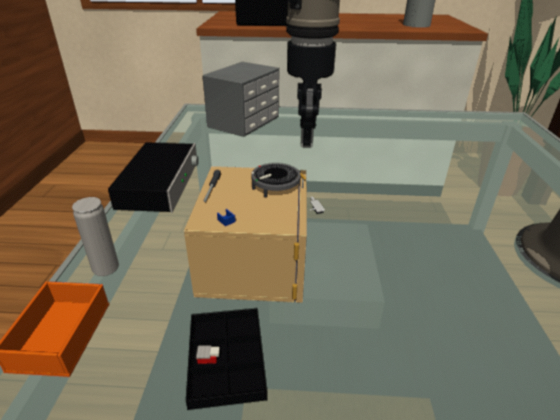

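The wrist view shows the shut door, its seam straight along row 210. The collar is centred near (277,143), with the dots at (227,89), (277,70) and (326,89), and the pointer is at the green dot.

Run:
```python
from h import *
w0,w=load('wrist0'),load('wrist6')
p=w['pixels'].astype(int); sat=p.max(2)-p.min(2)
m=((sat<25)&(p.max(2)<150)).astype(np.uint8)*255
m[:55]=0;m[222:]=0;m[:,:190]=0;m[:,365:]=0
m=cv2.morphologyEx(m,cv2.MORPH_OPEN,np.ones((9,9)))
cs,_=cv2.findContours(m,cv2.RETR_EXTERNAL,cv2.CHAIN_APPROX_NONE);c=max(cs,key=cv2.contourArea)
e=cv2.fitEllipse(cv2.convexHull(c)); print(e)
print('dial centre two wrist views',tri((w0,439.5,207.5),(w,*e[0])),tri((w0,439.5,207.5),(w,277.5,143.5)))
for z in(.176,): print(onz(w,*e[0],z),onz(w,277.5,143.5,z),onz(w0,439.5,207.5,z))
g,r=onz(w,227,89,.176),onz(w,326,89,.176);wh=onz(w,277,70,.176)
print('dots',g,wh,r,'circle check vs centre',onz(w,*e[0],.176))
# height from two views of dots
print(tri((w0,502.4,167.6),(w,227,89)),tri((w0,486.8,254.8),(w,326,89)),tri((w0,512,213),(w,277,70)))
print('tip px',tri((w,279,255))) if 0 else None
```

```text
((277.07000732421875, 143.8614959716797), (152.86012268066406, 156.5428924560547), 6.039721488952637)
dial centre two wrist views (array([0.62632754, 0.01475445, 0.16946857]), [np.float64(0.0007591328627145162), np.float64(0.0007591328627144719)]) (array([0.62654462, 0.01456059, 0.16897351]), [np.float64(0.0008332292596074012), np.float64(0.0008332292596074627)])
[0.62639585 0.01402899 0.176     ] [0.62660466 0.01377366 0.176     ] [0.62338859 0.017106   0.176     ]
dots [0.65697298 0.04230409 0.176     ] [0.66687013 0.01389176 0.176     ] [ 0.65680776 -0.01386287  0.176     ] circle check vs centre [0.62639585 0.01402899 0.176     ]
(array([0.65676676, 0.04194381, 0.17746674]), [np.float64(0.0001587582400888326), np.float64(0.0001587582400887741)]) (array([ 0.65670391, -0.01360945,  0.17744089]), [np.float64(6.746024440785438e-05), np.float64(6.746024440783122e-05)]) (array([0.66660304, 0.01409798, 0.17862699]), [np.float64(0.00024339892160483184), np.float64(0.0002433989216048294)])
```

Working from the dots, the dial's centre is (0.624, 0.014) with its top at about 0.177. I go over the point 19 mm from the centre at bearing 200°, yaw the tool by 20°, and descend to just above the face.

play_rows(steps=[{"dx": 0.0175,"dy": 0.003,"dz": 0,"ax": 0,"ay": 0,"az": -6.7,"hand": -1},{"dx": 0.017,"dy": 0.0045,"dz": 0,"ax": 0,"ay": 0,"az": -6.7,"hand": -1},{"dx": 0,"dy": 0,"dz": 0,"ax": 0,"ay": 0,"az": -6.6,"hand": -1},{"dx": 0,"dy": 0,"dz": 0.02,"ax": 0,"ay": 0,"az": 0,"hand": -1},{"dx": 0,"dy": 0,"dz": 0.02,"ax": 0,"ay": 0,"az": 0,"hand": -1},{"dx": 0,"dy": 0,"dz": 0.012,"ax": 0,"ay": 0,"az": 0,"hand": -1},{"dx": 0,"dy": 0,"dz": 0,"ax": 0,"ay": 0,"az": 0,"hand": -1},{"dx": 0,"dy": 0,"dz": 0,"ax": 0,"ay": 0,"az": 0,"hand": -1}])

```text
clock: 7.8
tool_pos: [0.6046, 0.0105, 0.1984]
tool_rot: [[0.939, 0.343, -0.0], [0.343, -0.939, 0.0], [-0.0, -0.0, -1.0]]
wrist_force: [0.4, -0.2, -0.2]
gripper_width: -0.0002
```

Run:
```python
from h import *
s=manip.state(); print(s['clock'],s['tool_pos'],s['tool_rot'].round(3),s['wrist_force'])
d=np.array([.624,.0142])-s['tool_pos'][:2]; print(d,s['tool_rot'][:2,:2].T@d)
grab('wrist','wrist7');grab('side','side7')
im=cv2.imread('pics/side7.png')[110:220,210:350];cv2.imwrite('pics/s7.png',cv2.resize(im,None,fx=4,fy=4))
```

```text
7.8 [0.60455384 0.01045266 0.1984096 ] [[ 0.939  0.343 -0.   ]
 [ 0.343 -0.939  0.   ]
 [-0.    -0.    -1.   ]] [ 0.37881357 -0.18541786 -0.17300004]
[0.01944616 0.00374734] [0.01955138 0.00315267]
```

View pics/wrist7.png

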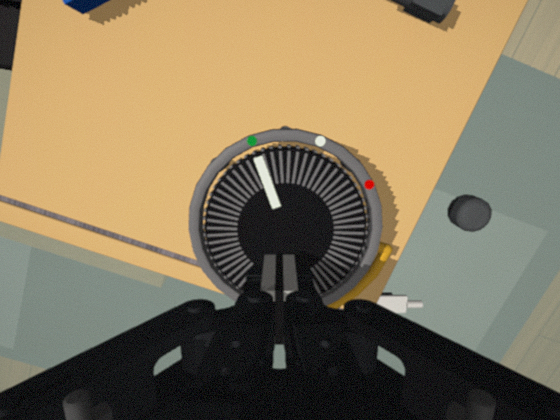

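View pics/s7.png

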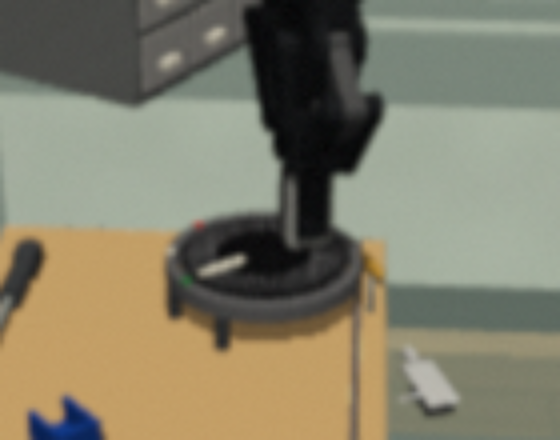

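The finger is above the dial face, with its tip near (280,262) just inside the rim. I shift 3 mm sideways onto the radius and lower until it touches.

play_rows(steps=[{"dx": 0,"dy": 0.003,"dz": 0,"ax": 0,"ay": 0,"az": 0,"hand": -1},{"dx": 0,"dy": 0,"dz": 0.002,"ax": 0,"ay": 0,"az": 0,"hand": -1},{"dx": 0,"dy": 0,"dz": 0.001,"ax": 0,"ay": 0,"az": 0,"hand": -1},{"dx": 0,"dy": 0,"dz": 0.001,"ax": 0,"ay": 0,"az": 0,"hand": -1},{"dx": 0,"dy": 0,"dz": 0,"ax": 0,"ay": 0,"az": 0,"hand": -1}])

```text
clock: 8.32
tool_pos: [0.606, 0.0067, 0.1944]
tool_rot: [[0.94, 0.342, 0.001], [0.342, -0.94, 0.0], [0.001, 0.0, -1.0]]
wrist_force: [-0.1, 0.2, -0.3]
gripper_width: -0.0001
```

play_rows(steps=[{"dx": 0,"dy": 0,"dz": 0.001,"ax": 0,"ay": 0,"az": 0,"hand": -1},{"dx": 0,"dy": 0,"dz": 0,"ax": 0,"ay": 0,"az": 0,"hand": -1}])

```text
clock: 8.48
tool_pos: [0.6061, 0.0066, 0.1938]
tool_rot: [[0.94, 0.342, 0.001], [0.342, -0.94, -0.0], [0.001, 0.001, -1.0]]
wrist_force: [-2.9, 0.5, 3.9]
gripper_width: 0.0003
```

play_rows(steps=[{"dx": 0,"dy": 0,"dz": 0.001,"ax": 0,"ay": 0,"az": 0,"hand": -1},{"dx": 0,"dy": 0,"dz": 0,"ax": 0,"ay": 0,"az": 0,"hand": -1}])

```text
clock: 8.65
tool_pos: [0.6061, 0.0066, 0.193]
tool_rot: [[0.94, 0.342, 0.001], [0.342, -0.94, -0.0], [0.001, 0.001, -1.0]]
wrist_force: [-2.3, -0.8, 6.4]
gripper_width: -0.0002
```

Contact was at TCP z≈0.194, and the force growth matches the spring. I press about 1 mm more and begin the clockwise drag.

play_rows(steps=[{"dx": 0,"dy": 0,"dz": 0.001,"ax": 0,"ay": 0,"az": 0,"hand": -1},{"dx": 0,"dy": 0,"dz": 0,"ax": 0,"ay": 0,"az": 0,"hand": -1},{"dx": 0,"dy": -0.001,"dz": 0,"ax": 0,"ay": 0,"az": 3,"hand": -1},{"dx": 0,"dy": -0.001,"dz": 0,"ax": 0,"ay": 0,"az": 3,"hand": -1},{"dx": 0,"dy": -0.001,"dz": 0,"ax": 0,"ay": 0,"az": 3,"hand": -1},{"dx": 0,"dy": -0.001,"dz": 0,"ax": 0,"ay": 0,"az": 3,"hand": -1}])

```text
clock: 9.15
tool_pos: [0.6051, 0.0102, 0.1924]
tool_rot: [[0.991, 0.137, 0.002], [0.137, -0.991, -0.001], [0.002, 0.001, -1.0]]
wrist_force: [-2.8, -1.2, 8.4]
gripper_width: -0.0004
```

Run:
```python
from h import *
s=manip.state(); print(s['clock'],s['tool_pos'],s['wrist_force'],s['torque'])
d=np.array([.624,.0142])-s['tool_pos'][:2]; print(s['tool_rot'][:2,:2].T@d)
grab('wrist','wrist8')
```

```text
9.15 [0.60512178 0.01016337 0.19242779] [-2.8145197  -1.16719759  8.35071387] [-0.26957797  0.49552947  0.02096861]
[ 0.01925265 -0.00141992]
```

View pics/wrist8.png

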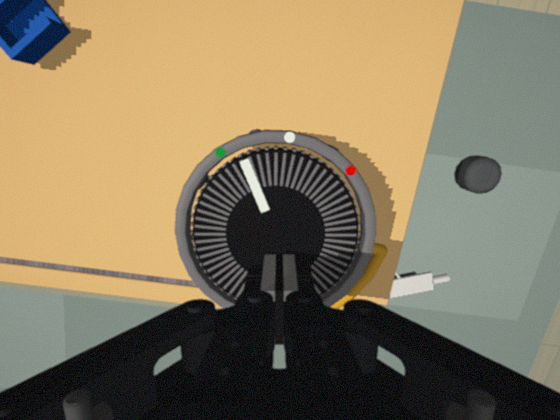

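The pointer is now clockwise of the green dot, at (245,162) against (220,152), so the dial follows the finger. I continue.

play_rows(steps=[{"dx": 0,"dy": -0.001,"dz": 0,"ax": 0,"ay": 0,"az": 3,"hand": -1},{"dx": 0,"dy": -0.001,"dz": 0,"ax": 0,"ay": 0,"az": 3,"hand": -1},{"dx": 0,"dy": -0.001,"dz": 0,"ax": 0,"ay": 0,"az": 3,"hand": -1},{"dx": 0,"dy": -0.001,"dz": 0,"ax": 0,"ay": 0,"az": 3,"hand": -1},{"dx": 0,"dy": -0.001,"dz": 0,"ax": 0,"ay": 0,"az": 3,"hand": -1},{"dx": 0,"dy": -0.001,"dz": 0,"ax": 0,"ay": 0,"az": 3,"hand": -1},{"dx": 0,"dy": 0,"dz": 0,"ax": 0,"ay": 0,"az": 0,"hand": -1}])

```text
clock: 9.78
tool_pos: [0.605, 0.0168, 0.1924]
tool_rot: [[0.984, -0.176, 0.002], [-0.176, -0.984, 0.0], [0.002, -0.0, -1.0]]
wrist_force: [-3.0, 0.9, 7.2]
gripper_width: -0.0001
```

Run:
```python
from h import *
s=manip.state(); print(s['clock'],s['tool_pos'],s['wrist_force'],s['torque'])
d=np.array([.624,.0142])-s['tool_pos'][:2]; print(s['tool_rot'][:2,:2].T@d)
f=grab('wrist','wrist9')
```

```text
9.7833 [0.60504685 0.01676357 0.19244308] [-2.99645508  0.89110295  7.20336837] [0.10229032 0.48001856 0.02554346]
[ 0.0191082  -0.00081827]
```

View pics/wrist9.png

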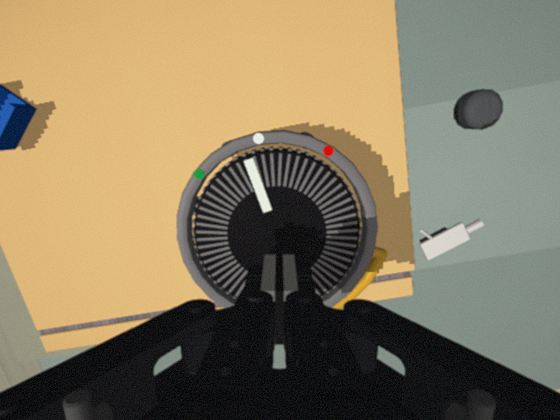

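The pointer is about 9° short of the white dot, well past half-way. I turn 6° more and lift straight off, so it snaps to the detent.

play_rows(steps=[{"dx": 0,"dy": -0.001,"dz": 0,"ax": 0,"ay": 0,"az": 3,"hand": -1},{"dx": 0,"dy": -0.001,"dz": 0,"ax": 0,"ay": 0,"az": 3,"hand": -1},{"dx": 0,"dy": 0,"dz": 0,"ax": 0,"ay": 0,"az": 0,"hand": -1},{"dx": 0,"dy": 0,"dz": -0.006,"ax": 0,"ay": 0,"az": 0,"hand": -1},{"dx": 0,"dy": 0,"dz": -0.03,"ax": 0,"ay": 0,"az": 0,"hand": -1},{"dx": 0,"dy": 0,"dz": -0.03,"ax": 0,"ay": 0,"az": 0,"hand": -1},{"dx": -0.035,"dy": 0,"dz": 0,"ax": 0,"ay": 0,"az": 0,"hand": -1},{"dx": 0,"dy": 0,"dz": 0,"ax": 0,"ay": 0,"az": 0,"hand": -1},{"dx": 0,"dy": 0,"dz": 0,"ax": 0,"ay": 0,"az": 0,"hand": -1}])

```text
clock: 10.58
tool_pos: [0.5706, 0.0286, 0.2579]
tool_rot: [[0.961, -0.275, 0.001], [-0.275, -0.961, 0.0], [0.001, -0.0, -1.0]]
wrist_force: [0.3, -0.9, 0.1]
gripper_width: 0.0002
```

Run:
```python
from h import *
s=manip.state(); print(s['clock'],s['tool_pos'],s['wrist_force'])
f=grab('wrist','wrist10');grab('side','side10');grab('scene','scene10')
```

```text
10.5833 [0.57060852 0.02860429 0.25787845] [ 0.30339137 -0.92378722  0.0932753 ]
```

View pics/wrist10.png

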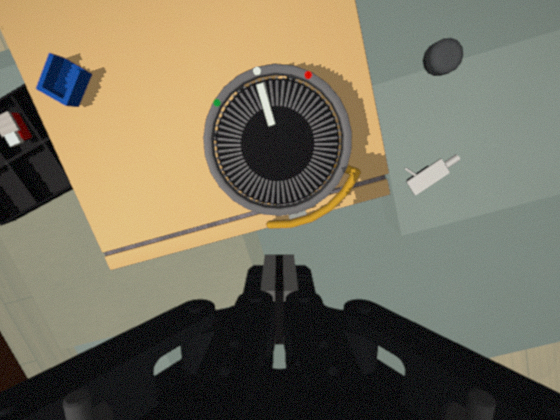

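View pics/scene10.png

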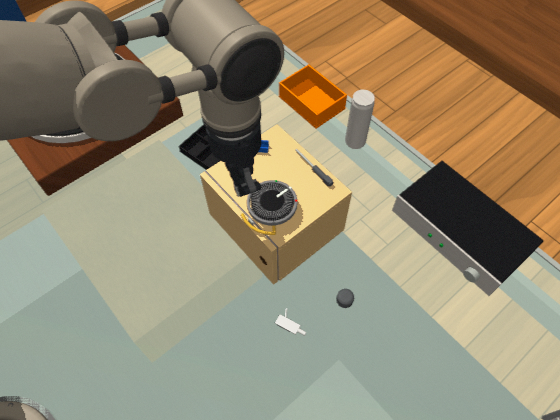

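View pics/side10.png

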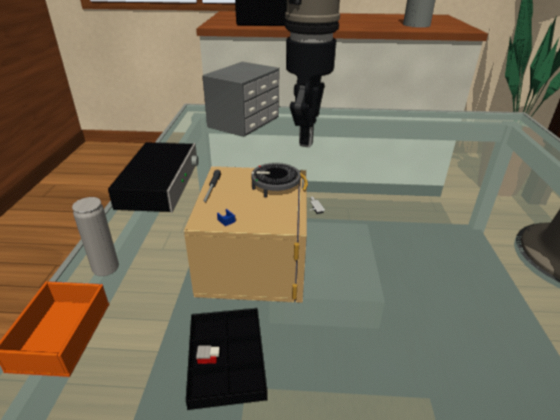

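The pointer at (261,83) lines up with the white dot at (257,71) about the centre (278,141), within about 0.5°. The hook's arc runs from (267,224) to (350,180), in front of the tab at about (296,212). The door's seam is closed, the fingers are clear and the force is about 0.

Run:
```python
from h import *
print(sign_off())
```

```text
the job is handed in; nothing more can be done
None
```

The door is shut and the dial is one click clockwise, in the latched position. I handed the job in at about 10.7 s.

- **Door:** I pushed it to its stop with the shut fingertips, from about 0.55 rad open. A second press with the tool turned 90° met the same firm stop at about 9 N. The seam looks even in the pictures taken after closing.
- **Dial:** I pressed a fingertip into the face about 1.5 to 2 mm, 19 mm from the centre, and dragged it clockwise by about 36°. On lifting, it snapped to the detent. The last pictures show the pointer on the white dot within about 0.5°, and the hook's arc in front of the door's tab. The fingertips ended about 60 mm above the dial, with wrist force under 1 N.
- **Other things:** The tray, cartridge, stylus guard, hex driver, headshell and counterweight look unmoved in the pictures.

**Checks that disagreed or failed:**
- The first firm press on the door read about 21 N in x with an unexpected 18 N upwards. I took this for a finger link on the door's top edge. The repeat press showed a similar ratio (9 N and 6 N), so it may just be friction at the tip. I did not settle which.
- Estimates of the dial's centre from different views differed by 2 to 3 mm. I used the one from the dots.
- The first move call was refused for leaving out keys, and nothing moved.

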